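Raise the counter scanner's telescopic stand by one notch

TASK

Taller parcels must fit under the barcode scanner: turn the scanner on its telescopic stand until it faces the way the row of holes faces, draw it straight up until the sprung button pops through the next hole, then push it down with a moderate force to prove that the button carries it, and let go. Never haul or lean hard on the button, and leave everything else on the counter where it is.

Things in the scene. Friction and masses are not known exactly. Their poses are not given: they have to be found in the camera images.
- mast: scanner stand, fixed to the counter: round dark steel foot 140 across, 18 high, with an upright tube 41 across, 155 high in all. Origin under the foot's centre, on the tube's axis; z up; its x axis points the way the row of three holes in the tube faces. The button bearing on a hole's edge with more than 25 N is damaged; pushing the scanner down with 12 to 18 N is a fair test.
- tube_top (a point): point on the tube's axis at its upper end, 155 above the mast's origin. The three holes (12 wide, 11 high, 40 apart) are in an aluminium band clamped round the tube at a height that is not measured and varies: the middle hole's centre is anywhere from 52 to 72 below this point. The middle hole is the next hole: the button always starts between the lowest and the middle one.
- scanner: barcode scanner on the inner tube (30 across) that slides and turns in the mast. Origin at its grip's centre, on the mast's axis, 232 to 237 above the mast's origin at the start. Grip: upright black bar, 40 long (its x), 12 thick (its y; pinch it here from above), from 30 below the origin to 22 above. Under it the body, 56 x 46, 40 high. About 0.3 kg; friction of 5 N holds it at any height.
- nose (a point): front of the scanner's grey nose, 82 from the axis along the scanner's +x (the way it faces and the way the button points), 50 below the grip's centre. It starts turned 0.35 to 0.8 rad counter-clockwise (from above) off the mast's x. Unless it is within about 0.1 rad of the mast's x, the button slips past the holes unfelt.
- button_tip (a point): tip of the round sprung button (8 across) in the inner tube, 161 below the scanner's origin; from the tube's axis it is about 16 while held in by the tube's wall and 22 to 23 once popped through a hole, 2 proud of the band. It pops after the scanner has risen 6 to 34; then it blocks the way up and down, with 1.5 of play either way.
- parcel: sealed cardboard parcel 130 x 100 x 60, bystander, loose; origin under its centre
- tape: roll of clear packing tape, 96 across, 48 high, bystander, loose; origin under its centre
- stamp: wooden hand stamp, 40 across, 72 high, bystander, loose; origin under its centre
- stapler: black and grey stapler 130 x 34 x 47, bystander, loose; origin under its centre
- labels: upright roll of paper labels, 80 across, 60 high, bystander, loose; origin under its centre
- letters: stack of letters 230 x 115 x 25, bystander, loose; origin under its centre
- pencup: blue cup, 76 across, 100 high, bystander, loose; origin under its centre
Things that resemble listed ones, but are neither listed nor needed, are in the scene too. Leave any turquoise or white look-alike of the mast alone.

How it is judged:
By the outcome, as a careful person would: the job done as asked, in the order asked, and still so for the second after the job is handed in, with the robot touching nothing.
It also fails if it takes over 40 s, if anything falls off the work surface, if the arm or the gripper's body presses on something with over 40 N, if the wrist force passes 120 N, or if a joint passes its speed limit or range.

ROBOT

A 7-joint arm with a two-finger parallel gripper is mounted at the origin on the work surface. World frame = base frame: x ahead of the robot, y to its left, z up, the work surface at z = 0. Lengths are in m, angles in rad, forces in N, time in s.
With the tool pointing down it reaches from about 0.4 to 0.85 m from the base axis. Payload 10.4 kg.
Tool frame: the origin (TCP) lies on the centre line of the jaws, within the pads' length; the fingertips stand r.tip_extent ahead of it and the grasp point (between the pads) lies 3 mm ahead of it (r.tip_extent is the distance from the TCP to the fingertips, in m); z points along the fingers, y is the direction in which the jaws open and shut (so a half turn about z gives the same grasp; the last joint's range is limited). The gripper opens to 87 mm and grips with 3 to 60 N. Pads are 19 mm wide; open, the fingers measure 117 mm over their backs; the gripper's body (75 mm by 190 mm) begins 51 mm behind the grasp point.
Start: joints at [-1.274, 0.332, -0.065, 1.46, 0.022, 1.35, -0.088], TCP at [0.196, 0.593, 0.245] pointing down, gripper open.
Joint ranges: [-2.6, 2.6], [-0.5, 2.12], [-1.47, 1.34], [0.16, 2.42], [-1.27, 4.41], [0.06, 2.06], [-2.6, 2.6]. Speed limits (rad/s): [2.22, 2.22, 2.79, 2.79, 3.14, 3.14, 3.14].

INTERFACE

Orientations are given as a unit quaternion [x, y, z, w].
In Python, from bench import r gives the robot as it stands. The module is installed in compiled form; this text tells all that it offers.
- The arm moves only by the shell command python3 -m jog 'ROWS' [FORCE]. ROWS is JSON, a list of rows, each a list of 5 numbers: the shift along the tool's x, y, z in cm, then the turn about the tool's z in rad, then the closure, from 0 (fully open) to 1 (shut). A call has exactly 10 rows; each row shifts and turns the pose as measured when the row begins, along the tool's axes as they then stand; what a row does not reach is not made up. A row lasts 1/10 s, in which the tool goes at most 50 mm and 8.59 degrees, less where a joint would pass 70% of its speed; a pose out of reach is approached as far as the arm can. A call with a gripper value outside its range is refused whole. The fingers move at their own pace and stop on an object; FORCE is the grip in N (left out, the last holds). Time passes only in rows, so rows that do not move let the fingers close, or fill a call up. It gives the time, the measured TCP pose, the force and the opening at its end, in the units of the state.
- r.read_state(): the state, without advancing time (a new reading comes with each control period).
- r.camera(name): name is "side" or "top" or "wrist"; returns a dict with "pixels" (384x512x3 uint8, red, green, blue), "fx", "fy", "cx", "cy" (pixels), "camera_from_world" (4x4, takes a point from world to camera coordinates). Camera axes: x right, y up, looking along -z (the intrinsics and any distortion apply to the point x, -y, -z); pixel columns grow to the right and rows downward; lengths in m; the calibration is good to about 2 mm. A picture is of the moment at which its call begins. There is no depth.
- r.close_job(): hands the job in, once; it reports no verdict.
The state is a dict: "time": time; "joint_positions": joint angles; "joint_vel": joint speeds; "joint_torque": joint torques, N m; "ee_pos": TCP position; "eef_rot": TCP orientation; "ft_force": force on the tool from outside, world axes, zero at the start; "torque": the same for the moment, N m; "width": finger opening in m.
Only numpy, scipy, OpenCV 4.12 (cv2) and the standard library are available. Lean on these libraries where they do the work, as an engineer would, in place of code of your own. Each camera call takes 0.05 s, during which the arm holds its last target. There are 200 camera calls.

## Working session

There is one attempt and no reset: what is moved stays moved. The work goes in short steps, Python scripts to look and compute and a shell command to move; the robot and the scene stay as the last step left them, time stands still between calls to the robot, and variables do not carry over. Pictures are saved under pics/ and viewed, about 8 in all and at most 12, crops included, and the job is handed in when it is done.

```bash
mkdir -p pics; cat > h.py <<'E'
import numpy as np, cv2
from bench import r
def cam(n, save=None):
    c=r.camera(n); 
    if save: cv2.imwrite('pics/'+save, c['pixels'][:,:,::-1])
    return c
def ray(c,u,v):
    M=np.array(c['camera_from_world']); R=M[:3,:3]; o=-R.T@M[:3,3]
    d=R.T@np.array([(u-c['cx'])/c['fx'],-(v-c['cy'])/c['fy'],-1]); return o,d/np.linalg.norm(d)
def onz(c,u,v,z):
    o,d=ray(c,u,v); return o+d*(z-o[2])/d[2]
def proj(c,p):
    M=np.array(c['camera_from_world']); q=M[:3,:3]@np.array(p)+M[:3,3]
    return c['cx']+c['fx']*q[0]/-q[2], c['cy']-c['fy']*q[1]/-q[2]
def meet(c1,p1,c2,p2):
    o1,d1=ray(c1,*p1);o2,d2=ray(c2,*p2)
    t=np.linalg.lstsq(np.c_[d1,-d2],o2-o1,rcond=None)[0]
    a,b=o1+t[0]*d1,o2+t[1]*d2; return (a+b)/2,np.linalg.norm(a-b)
E
python3 - <<'E'
from h import *
import pickle
np.set_printoptions(precision=4,suppress=True)
cs={n:cam(n) for n in('side','top')}
pickle.dump(cs,open('c0.pkl','wb'))
cv2.imwrite('pics/side0.png',cv2.resize(cs['side']['pixels'][:,:,::-1],(800,600),interpolation=cv2.INTER_CUBIC))
cv2.imwrite('pics/top0.png',cv2.resize(cs['top']['pixels'][:,:,::-1],(800,600),interpolation=cv2.INTER_CUBIC))
for n,c in cs.items(): print(n,[k for k in c],c['fx'],c['cx'],c['cy'],np.array(c['camera_from_world']))
s=r.read_state();print(s['ee_pos'],s['eef_rot'],s['ft_force'],s['width'],r.tip_extent)
E
```

```text
side ['pixels', 'fx', 'fy', 'cx', 'cy', 'camera_from_world'] 376.3442645241216 267.3274688709845 190.27971439819905 [[ 0.9912 -0.1316  0.0151 -0.5467]
 [ 0.0688  0.609   0.7902 -0.1906]
 [-0.1132 -0.7822  0.6127 -0.9859]
 [ 0.      0.      0.      1.    ]]
top ['pixels', 'fx', 'fy', 'cx', 'cy', 'camera_from_world'] 353.7665374635699 256.9377475097016 194.54576280493487 [[ 0.0062 -1.     -0.0013  0.0159]
 [ 0.9983  0.0061  0.0579 -0.5449]
 [-0.0579 -0.0017  0.9983 -1.3149]
 [ 0.      0.      0.      1.    ]]
[0.1964 0.593  0.2438] [ 0.1592  0.9872 -0.0006 -0.0001] [0.1226 0.529  0.6331] 0.08685576753232122 0.022
```

View pics/side0.png

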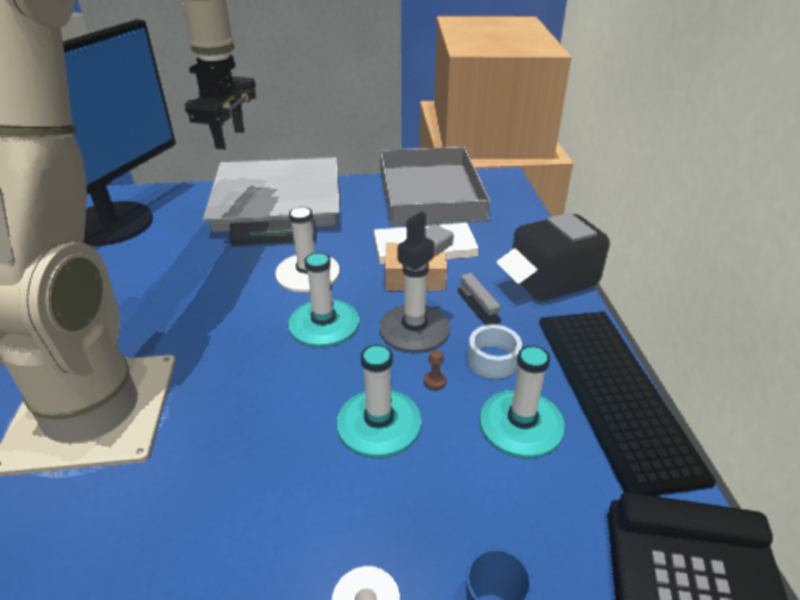

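View pics/top0.png

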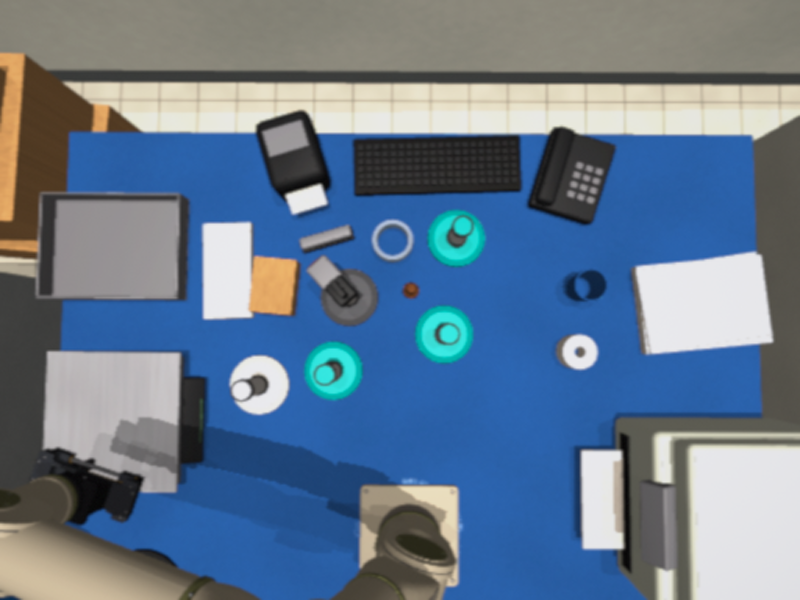

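The side view shows five stand-like things: the dark one with the scanner at (415,325), three turquoise ones at (322,322), (378,420) and (522,420), and a white one at (307,270). Only the dark one fits, and it carries the scanner; in the top view it is at (348,297). I'll confirm it with enlarged crops.

```bash
python3 - <<'E'
from h import *
import pickle
np.set_printoptions(precision=4,suppress=True)
cs=pickle.load(open('c0.pkl','rb'))
s=cs['side']['pixels'][125:230,235:305,::-1]; t=cs['top']['pixels'][155:215,185:255,::-1]
a=cv2.resize(s,None,fx=5.6,fy=5.6,interpolation=cv2.INTER_CUBIC);b=cv2.resize(t,None,fx=5.6,fy=5.6,interpolation=cv2.INTER_CUBIC)
im=np.zeros((max(a.shape[0],b.shape[0]),a.shape[1]+b.shape[1],3),np.uint8);im[:a.shape[0],:a.shape[1]]=a;im[:b.shape[0],a.shape[1]:]=b
print(im.shape);cv2.imwrite('pics/crop1.png',im)
E
```

```text
(588, 784, 3)
```

View pics/crop1.png

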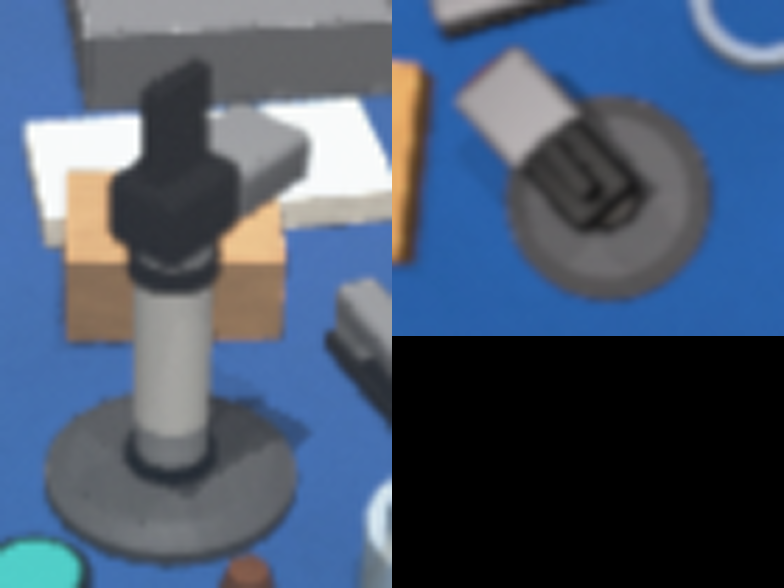

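The crop shows the dark foot with the scanner on it: nose to the upper left in the top view, grip bar along the same line. The holes are not visible from the side camera. I'll measure the mast and scanner from masks and find where the wrist camera sits.

```bash
python3 - <<'E'
from h import *
import pickle
np.set_printoptions(precision=4,suppress=True)
cs=pickle.load(open('c0.pkl','rb'))
def foot(n,box):
    x0,y0,x1,y1=box
    p=cs[n]['pixels'][y0:y1,x0:x1]; hsv=cv2.cvtColor(p,cv2.COLOR_RGB2HSV)
    m=((hsv[...,1]<70)&(hsv[...,2]<125)).astype(np.uint8)
    return m,x0,y0
for n,box,z in(('top',(200,165,250,212),.018),('side',(240,190,292,226),.009)):
    m,x0,y0=foot(n,box)
    k=max(cv2.findContours(m,cv2.RETR_EXTERNAL,cv2.CHAIN_APPROX_NONE)[0],key=cv2.contourArea)
    h=cv2.convexHull(k)[:,0].astype(float)+[x0,y0]
    # rays of outline to plane, keep points below/right of scanner, fit circle
    P=np.array([onz(cs[n],*q,z)[:2] for q in (k[:,0]+[x0,y0])])
    # robust circle R=0.07 about
    from scipy.optimize import least_squares
    f=lambda c:np.linalg.norm(P-c,axis=1)-.07
    s=least_squares(f,P.mean(0),loss='soft_l1',f_scale=.002)
    print(n,s.x,np.median(abs(f(s.x))),len(P))
c=cs['top']
p=c['pixels'][155:200,190:235];hsv=cv2.cvtColor(p,cv2.COLOR_RGB2HSV)
m=((hsv[...,1]<60)&(hsv[...,2]>130)).astype(np.uint8)
k=max(cv2.findContours(m,cv2.RETR_EXTERNAL,cv2.CHAIN_APPROX_NONE)[0],key=cv2.contourArea)
rc=cv2.minAreaRect(k);print('nose px',rc, cv2.contourArea(k))
b=cv2.boxPoints(rc)+[190,155]
print(np.array([onz(c,*q,.2)[:2] for q in b]))
w=cam('wrist','wrist0.png');M=np.array(w['camera_from_world']);R=M[:3,:3];print('wrist cam pos',-R.T@M[:3,3]);print(R,w['fx'],w['cx'],w['cy'])
E
```

```text
top [0.5633 0.1484] 0.005069671244392754 106
side [0.5637 0.1415] 0.0032519521562586334 123
nose px ((16.370590209960938, 18.182353973388672), (15.727458000183105, 15.293598175048828), 49.398704528808594) 212.5
[[0.6057 0.2194]
 [0.6386 0.1821]
 [0.5997 0.1482]
 [0.567  0.1855]]
wrist cam pos [0.118  0.6194 0.384 ]
[[ 0.3147  0.9492 -0.0014]
 [-0.9059  0.2999 -0.2989]
 [-0.2834  0.0953  0.9543]] 290.74749145357015 256.6683271189914 190.3955537450263
```

```bash
python3 -m jog '[[0,0,-5,0.147,0],[0,0,-5,0.147,0],[0,0,0,0.147,0],[0,0,0,0.147,0],[0,0,0,0.147,0],[0,0,0,0.147,0],[0,0,0,0.147,0],[0,0,0,0.147,0],[0,0,0,0.147,0],[0,0,0,0.147,0]]'; python3 -m jog '[[0,0,0,0.147,0],[0,0,0,0.147,0],[-1.72,4.46,0,0,0],[-1.72,4.46,0,0,0],[-1.72,4.46,0,0,0],[-1.72,4.46,0,0,0],[-1.72,4.46,0,0,0],[-1.72,4.46,0,0,0],[-1.72,4.46,0,0,0],[-1.72,4.46,0,0,0]]'
```

```text
time: 1.15
ee_pos: [0.1961, 0.5917, 0.3443]
eef_rot: [0.79, 0.614, -0.003, 0.002]
ft_force: [-0.5, 0.0, 0.7]
width: 0.0871
time: 2.15
ee_pos: [0.4285, 0.2807, 0.3416]
eef_rot: [0.871, 0.491, -0.006, 0.004]
ft_force: [1.0, 0.3, -0.4]
width: 0.0869
```

```bash
python3 -m jog '[[-1.3,4.5,0,0,0],[-1.3,4.5,0,0,0],[-1.3,4.5,0,0,0],[-1.3,4.5,0,0,0],[-1.3,4.5,0,0,0],[-1.3,4.5,0,0,0],[-1.3,4.5,0,0,0],[-1.3,4.5,0,0,0],[-1.3,4.5,0,0,0],[-0.5,0,5,0,0]]'; python3 -m jog '[[0,0,4,0,0],[0,0,4,0,0],[0,0,0,0,0],[0,0,0,0,0],[0,0,0,0,0],[0,0,0,0,0],[0,0,0,0,0],[0,0,0,0,0],[0,0,0,0,0],[0,0,0,0,0]]'
python3 - <<'E'
from h import *
import pickle
c=cam('wrist','w1.png');pickle.dump(c,open('w1.pkl','wb'))
print(proj(c,(.5635,.145,.018)),proj(c,(.5635,.145,.095)),proj(c,(.5635,.145,.155)))
E
```

```text
time: 3.15
ee_pos: [0.7273, -0.0538, 0.2996]
eef_rot: [0.871, 0.492, -0.001, 0.009]
ft_force: [0.5, -1.1, -0.9]
width: 0.0865
time: 4.15
ee_pos: [0.7291, -0.0581, 0.2189]
eef_rot: [0.871, 0.491, -0.001, 0.01]
ft_force: [0.3, -0.2, 1.0]
width: 0.0874
(np.float64(28.18487798627433), np.float64(92.30357638986739)) (np.float64(-38.525531403855496), np.float64(91.11902925789809)) (np.float64(-126.57935858779723), np.float64(89.55549652885017))
```

View pics/w1.png

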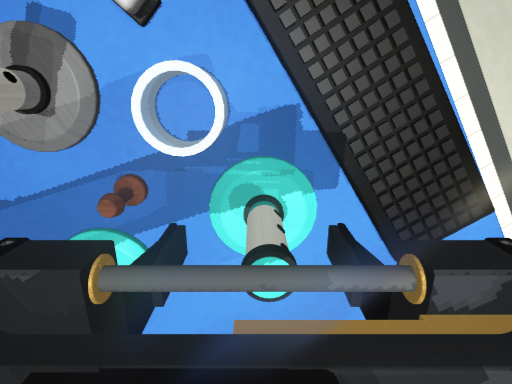

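The lowest hole shows at the left edge, at (10,76), on the dark foot's tube. I'll move the camera 7 cm closer.

```bash
python3 -m jog '[[0,-4,-1,0,0],[0,-3.2,-1,0,0],[0,0,0,0,0],[0,0,0,0,0],[0,0,0,0,0],[0,0,0,0,0],[0,0,0,0,0],[0,0,0,0,0],[0,0,0,0,0],[0,0,0,0,0]]'
python3 - <<'E'
from h import *
import pickle
c=cam('wrist');pickle.dump(c,open('w2.pkl','wb'))
cv2.imwrite('pics/w2.png',cv2.resize(c['pixels'][0:200,0:240,::-1],None,fx=3,fy=3,interpolation=cv2.INTER_CUBIC))
for z in(.018,.095,.155):print(proj(c,(.5635,.145,z)))
E
```

```text
time: 5.2
ee_pos: [0.6663, -0.0226, 0.2341]
eef_rot: [0.872, 0.489, -0.004, 0.01]
ft_force: [-0.4, 0.1, -0.0]
width: 0.087
(np.float64(101.14011216084288), np.float64(89.94898122717373))
(np.float64(58.71464217288843), np.float64(88.6975096776405))
(np.float64(4.4505402855994305), np.float64(87.09682075911604))
```

View pics/w2.png

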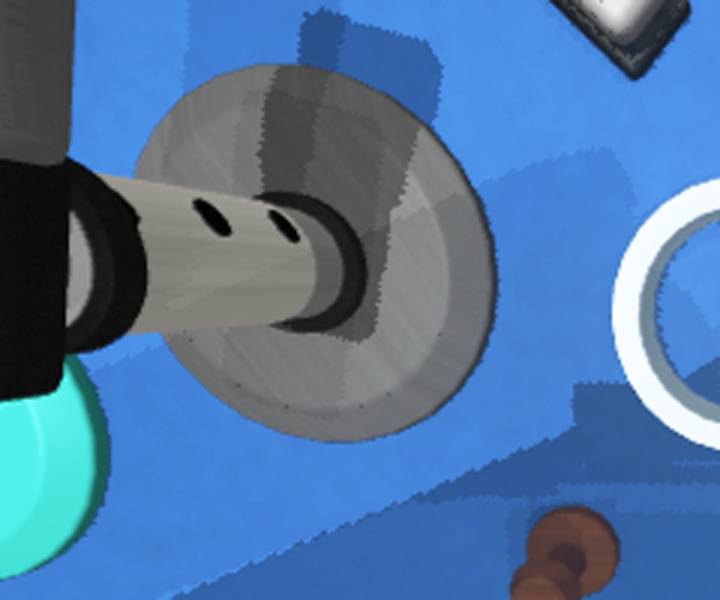

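The wrist crop shows the dark foot, with two holes on the tube at about (284,227) and (212,218) in the crop (3x). I'll solve for the axis, the hole azimuth and the heights.

```bash
python3 - <<'E'
from h import *
import pickle
from scipy.optimize import least_squares
np.set_printoptions(precision=4,suppress=True)
c=pickle.load(open('w2.pkl','rb'))
p=c['pixels'];hsv=cv2.cvtColor(p,cv2.COLOR_RGB2HSV)
m=((hsv[...,1]<90)&(hsv[...,2]<185)).astype(np.uint8);m[:,:52]=0;m[150:]=0;m[:,168:]=0
k=max(cv2.findContours(m,cv2.RETR_EXTERNAL,cv2.CHAIN_APPROX_NONE)[0],key=cv2.contourArea)[:,0]
k=k[(k[:,0]>70)]
# camera-near outline: bottom edge at z~0 , upper edge z .018; try both
for z in(.0,.009,.018):
    P=np.array([onz(c,*q,z)[:2] for q in k]);f=lambda x:np.linalg.norm(P-x,axis=1)-.07
    s=least_squares(f,[.5635,.145],loss='soft_l1',f_scale=.001);print(z,s.x,np.median(abs(f(s.x))))
sub=p[50:90,55:110].max(2);n,l,st,ce=cv2.connectedComponentsWithStats((sub<70).astype(np.uint8))
H=[]
for i in range(1,n):
    print(st[i],ce[i]+[55,50])
for ax in([.5635,.145],s.x):
  for u,v in((284/3,227/3),(212/3,218/3)):
    o,d=ray(c,u-.3,v-.3);a=d[:2]@d[:2];w=o[:2]-ax;b=w@d[:2];q=w@w-.0208**2
    D=b*b-a*q
    if D<0: print('miss');continue
    t=(-b-np.sqrt(D))/a;X=o+t*d;print(ax,X,'az',np.arctan2(*(X[:2]-ax)[::-1]))
# tube outlines at base: check axis: tube px edges
print('axis proj',[proj(c,(*s.x,z)) for z in(.03,.06,.1)])
E
```

```text
0.0 [0.562  0.1489] 0.00032042762881342307
0.009 [0.5642 0.1477] 0.0008599460606248249
0.018 [0.5662 0.1466] 0.0017168709899573614
[37  0  2  2  2] [92.5 50.5]
[41  0  6  7 10] [98.2 52.4]
[40  3  1  1  1] [95. 53.]
[34  7  1  1  1] [89. 57.]
[42  6  1  1  1] [97. 56.]
[ 30  11  25  16 151] [98.9338 67.298 ]
[ 9 16 13 13 77] [70.5714 72.1688]
[35 20 10 11 49] [94.5306 75.0204]
[0.5635, 0.145] [0.5841 0.1478 0.0602] az 0.1338453650351729
[0.5635, 0.145] [0.5841 0.1479 0.1003] az 0.1394946573046248
[0.5662 0.1466] [0.587  0.1455 0.0675] az -0.050178826112472576
[0.5662 0.1466] [0.587  0.1456 0.1067] az -0.04547015640278416
axis proj [(np.float64(96.73040158052262), np.float64(87.1444076726552)), (np.float64(81.60357426997214), np.float64(86.43743257761477)), (np.float64(56.1603934495821), np.float64(85.24830713780239))]
```

```bash
python3 - <<'E'
from h import *
import pickle
np.set_printoptions(precision=4,suppress=True)
c=pickle.load(open('w2.pkl','rb'))
g=cv2.cvtColor(c['pixels'],cv2.COLOR_RGB2HSV)[...,1].astype(float); v=c['pixels'].astype(int)
for col in range(54,62): print(col,[tuple(v[r,col]) for r in (59,60,61,62,63,64)],[tuple(v[r,col]) for r in (107,108,109,110,111,112)])
B=lambda u,w:np.arctan2(*ray(c,u,w)[1][:2][::-1])
for u,w in((120/3,179/3),(170/3,186/3),(240/3,194/3)):print('t',B(u,w))
for u,w in((150/3,333/3),(200/3,329/3),(260/3,326/3)):print('b',B(u,w))
print('holes',B(70.57,72.17),B(94.53,75.02))
o,_=ray(c,0,0);print(o)
E
```

```text
54 [(np.int64(122), np.int64(122), np.int64(123)), (np.int64(126), np.int64(126), np.int64(126)), (np.int64(150), np.int64(150), np.int64(142)), (np.int64(155), np.int64(154), np.int64(146)), (np.int64(153), np.int64(152), np.int64(142)), (np.int64(150), np.int64(149), np.int64(140))] [(np.int64(130), np.int64(128), np.int64(122)), (np.int64(130), np.int64(128), np.int64(121)), (np.int64(129), np.int64(128), np.int64(121)), (np.int64(126), np.int64(127), np.int64(122)), (np.int64(113), np.int64(121), np.int64(130)), (np.int64(106), np.int64(120), np.int64(150))]
55 [(np.int64(120), np.int64(121), np.int64(119)), (np.int64(125), np.int64(124), np.int64(125)), (np.int64(137), np.int64(138), np.int64(135)), (np.int64(155), np.int64(154), np.int64(146)), (np.int64(154), np.int64(152), np.int64(145)), (np.int64(151), np.int64(149), np.int64(141))] [(np.int64(129), np.int64(128), np.int64(121)), (np.int64(128), np.int64(127), np.int64(121)), (np.int64(130), np.int64(128), np.int64(122)), (np.int64(126), np.int64(124), np.int64(119)), (np.int64(117), np.int64(117), np.int64(117)), (np.int64
[... 2941 characters left out ...]
64(119), np.int64(118), np.int64(119)), (np.int64(119), np.int64(119), np.int64(119)), (np.int64(132), np.int64(132), np.int64(129)), (np.int64(156), np.int64(154), np.int64(146)), (np.int64(154), np.int64(152), np.int64(145))] [(np.int64(129), np.int64(129), np.int64(121)), (np.int64(130), np.int64(128), np.int64(122)), (np.int64(127), np.int64(125), np.int64(120)), (np.int64(103), np.int64(102), np.int64(102)), (np.int64(111), np.int64(112), np.int64(112)), (np.int64(109), np.int64(111), np.int64(110))]
t 2.4384012071373706
t 2.4365060070007503
t 2.4300027046226473
b 2.670870702579755
b 2.6710616933189106
b 2.674765817833107
holes 2.476983174040396 2.4764638380383115
[0.7082 0.0509 0.3729]
```

Mast axis is about (0.5645, 0.1465) and mast x is about 0.03 rad. Scanner yaw is about 0.72, and the middle hole is near z = 0.10. Next I go above the grip with the jaws lined up.

```bash
python3 -m jog '[[0,0,-4,0.147,0],[0,0,-4,0.147,0],[0,0,0,0.02,0],[0.7,-3.9,0,0,0],[0.7,-3.9,0,0,0],[0.7,-3.9,0,0,0],[0.7,-3.9,0,0,0],[0.7,-3.9,0,0,0],[0,0,0,0,0],[0,0,0,0,0]]'
python3 - <<'E'
from h import *
import pickle
np.set_printoptions(precision=4,suppress=True)
c=cam('wrist','w3.png');pickle.dump(c,open('w3.pkl','wb'));t=cam('top');pickle.dump(t,open('t3.pkl','wb'))
s=r.read_state();print(s['ee_pos'],s['eef_rot'],s['joint_positions'],s['ft_force'])
for z in(.155,.2345,.2565):print(proj(c,(.5645,.1465,z)))
E
```

```text
time: 6.25
ee_pos: [0.5632, 0.1561, 0.3088]
eef_rot: [0.939, 0.343, -0.004, 0.011]
ft_force: [0.3, -0.4, -0.4]
width: 0.0873
[0.5635 0.1557 0.3087] [ 0.9396  0.342  -0.0042  0.0114] [-0.9462  0.2534  0.7184  1.4982 -0.1432  1.458  -1.0993] [-0.0181 -0.339   0.1449]
(np.float64(262.00521482513284), np.float64(184.34385061786514))
(np.float64(265.76703993957904), np.float64(213.56725218009376))
(np.float64(267.28686781050965), np.float64(225.37389890779815))
```

View pics/w3.png

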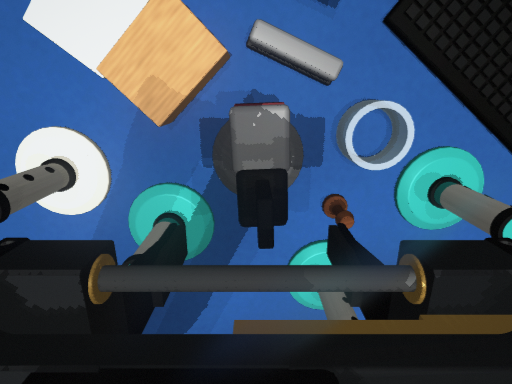

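The wrist view shows the scanner body at (237–287, 168–225) and the grip's top at (257–274, ~187–248), nearly along the image's vertical. A refined reading of its centre and yaw comes next.

```bash
python3 - <<'E'
from h import *
import pickle
np.set_printoptions(precision=4,suppress=True,linewidth=250)
c=pickle.load(open('w3.pkl','rb'));g=c['pixels'].max(2).astype(int)
for rr in list(range(178,250,3)): print(rr,g[rr,252:280])
for rr in (105,120,135,150,165):
    row=c['pixels'][rr].astype(int); m=np.where((row.max(1)-row.min(1)<45)&(row.max(1)>90))[0]; m=m[(m>215)&(m<310)]; print(rr,m.min(),m.max())
for q in((265.5,248),(265.5,217.5),(265.5,187)):print(onz(c,*q,.2565))
E
```

```text
178 [27 26 28 28 27 27 27 27 27 27 27 26 28 30 30 32 29 32 28 32 32 30 29 29 28 28 29 28]
181 [25 26 28 26 24 22 21 23 23 24 24 22 22 23 24 23 21 28 31 31 32 31 31 29 27 28 29 29]
184 [27 28 26 24 22 23 21 22 22 20 22 21 21 23 24 22 22 25 28 31 31 31 32 30 28 27 26 29]
187 [26 25 24 24 23 20 21 21 23 24 22 25 22 21 24 22 24 21 27 28 29 27 26 25 28 28 27 28]
190 [25 26 26 23 21 22 21 22 23 21 23 21 21 22 25 23 23 22 23 27 28 27 25 25 25 24 26 25]
193 [24 24 25 22 22 20 22 21 22 22 23 23 22 23 21 24 22 24 20 23 27 25 26 25 25 25 27 27]
196 [26 25 25 26 24 22 22 22 23 22 22 22 23 22 23 23 21 23 24 22 28 26 27 27 28 28 28 25]
199 [23 25 25 26 21 23 23 25 23 24 24 25 25 25 24 24 26 25 25 26 24 26 25 26 26 26 27 25]
202 [25 25 25 23 23 25 27 26 26 27 27 28 28 27 27 28 27 27 28 28 27 25 25 25 25 26 26 26]
205 [24 23 25 24 23 26 26 27 28 28 26 27 27 27 27 28 28 28 28 27 25 25 26 26 24 26 25 25]
208 [25 24 26 23 22 24 25 25 27 26 28 27 27 27 28 28 28 28 29 26 26 25 25 25 25 26 26 25]
211 [24 25 26 25 24 24 26 27 27 27 27 28 28 29 28 27 27 28 27 26 26 24 25 26 24 26 26 24]
214 [24 26 25 24 25 
[... 841 characters left out ...]
 50  24  25  24  26  23  25  24  24  23  24  23  26  24  23  45 153 167 167 168 168 168]
241 [154 153 154 153 153 123  48  24  24  24  24  23  24  23  25  24  22  23  22  23  23  21 152 167 167 167 167 167]
244 [153 154 153 153 155 156  62  23  25  24  26  25  25  25  25  23  22  23  24  24  23  20 154 168 170 170 170 169]
247 [152 154 156 156 155 156 104  43  24  24  24  24  24  26  26  26  27  26  32  33  31 118 162 167 167 170 170 170]
105 263 286
120 232 288
135 236 287Traceback (most recent call last):
  File "<stdin>", line 7, in <module>
    return umr_minimum(a, axis, None, out, keepdims, initial, where)
ValueError: zero-size array to reduction operation minimum which has no identity
```

```bash
python3 - <<'E'
from h import *
import pickle
np.set_printoptions(precision=4,suppress=True)
c=pickle.load(open('w3.pkl','rb'))
f=onz(c,264.2,200,.2565);b=onz(c,265.8,248,.2565);print(f,b,(f+b)/2,np.linalg.norm(f-b),'yaw',np.arctan2(*(f-b)[:2][::-1]))
p=c['pixels'].astype(int)
for rr in (115,125,135): print(rr,[tuple(map(int,p[rr,x])) for x in list(range(228,238))+list(range(284,293))])
q=np.array([.939,.343]);print('toolx',2*np.arctan2(.342,.9396))
E
```

```text
[0.5779 0.1609 0.2565] [0.5499 0.1354 0.2565] [0.5639 0.1481 0.2565] 0.037863104124298747 yaw 0.7387119044825482
115 [(47, 79, 132), (56, 63, 77), (76, 78, 81), (85, 86, 89), (90, 91, 93), (94, 94, 98), (100, 101, 103), (105, 106, 108), (106, 107, 109), (107, 107, 109), (171, 172, 173), (158, 160, 160), (145, 146, 147), (130, 132, 134), (117, 119, 122), (81, 83, 87), (44, 68, 110), (36, 67, 115), (36, 67, 116)]
125 [(51, 52, 57), (51, 52, 56), (64, 65, 70), (80, 81, 83), (85, 86, 90), (91, 92, 94), (96, 98, 100), (101, 103, 104), (104, 105, 107), (105, 106, 108), (105, 106, 108), (99, 99, 103), (93, 95, 99), (90, 92, 95), (86, 86, 90), (66, 69, 73), (59, 61, 66), (56, 59, 63), (45, 58, 78)]
135 [(53, 55, 59), (54, 55, 59), (53, 54, 59), (64, 65, 68), (73, 74, 77), (76, 79, 81), (80, 82, 84), (83, 85, 87), (101, 102, 103), (103, 104, 105), (103, 105, 107), (97, 99, 100), (93, 94, 97), (88, 90, 94), (85, 85, 89), (67, 68, 72), (58, 61, 64), (58, 60, 64), (59, 62, 65)]
toolx 0.698157202472927
```

```bash
python3 -m jog '[[-0.38,0.53,0,-0.04,0],[0,0,0,0,0],[0,0,0,0,0],[0,0,1.5,0,0],[0,0,1.5,0,0],[0,0,1.5,0,0],[0,0,0,0,0],[0,0,0,0,0],[0,0,0,0,0],[0,0,0,0,0]]'
```

```text
time: 7.35
ee_pos: [0.5659, 0.1428, 0.2592]
eef_rot: [0.935, 0.355, -0.005, 0.012]
ft_force: [0.9, -0.2, 0.3]
width: 0.0869
```

```bash
python3 -m jog '[[0.17,-0.5,0,-0.012,0],[0,0,0,0,0],[0,0,0,0,0],[0,0,1.1,0,0],[0,0,1.0,0,0],[0,0,0,0,0],[0,0,0,0,0],[0,0,0,0,0],[0,0,0,0,0],[0,0,0,0,0]]'
python3 - <<'E'
from h import *
c=cam('wrist');cv2.imwrite('pics/w4.png',c['pixels'][100:330,100:420,::-1])
print(proj(c,(.564,.1478,.2565)),r.read_state()['ee_pos'])
E
```

```text
time: 8.35
ee_pos: [0.564, 0.1478, 0.237]
eef_rot: [0.932, 0.362, -0.004, 0.012]
ft_force: [-0.1, 0.2, 0.9]
width: 0.0873
(np.float64(258.3698594734394), np.float64(279.39976827117204)) [0.56407511 0.1477345  0.23702481]
```

View pics/w4.png

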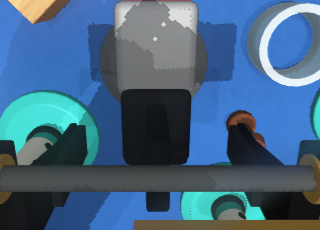

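The bar sits at crop column 157, midway between the fingertips (85 and 228). I'll close now.

```bash
python3 -m jog '[[0,0,0,0,0.8],[0,0,0,0,1],[0,0,0,0,1],[0,0,0,0,1],[0,0,0,0,1],[0,0,0,0,1],[0,0,0,0,1],[0,0,0,0,1],[0,0,0,0,1],[0,0,0,0,1]]' 35; python3 -c "
from h import *
s=r.read_state();print(s['torque'],s['ft_force'],s['ee_pos'],s['eef_rot'])"
```

```text
time: 9.4
ee_pos: [0.5642, 0.1478, 0.2374]
eef_rot: [0.932, 0.362, -0.004, 0.012]
ft_force: [0.3, -0.4, -1.1]
width: 0.015
[-0.10050371  0.10817978 -0.04879866] [ 0.34242885 -0.35968781 -1.0565882 ] [0.56423937 0.14783859 0.23738983] [ 0.93224122  0.36160809 -0.00394092  0.01226238]
```

```bash
python3 -m jog '[[0,0,0,0,1],[0,0,0,0.08,1],[0,0,0,0.1,1],[0,0,0,0.1,1],[0,0,0,0.1,1],[0,0,0,0.1,1],[0,0,0,0.1,1],[0,0,0,0.08,1],[0,0,0,0,1],[0,0,0,0,1]]'; python3 - <<'E'
from h import *
np.set_printoptions(precision=4,suppress=True)
s=r.read_state();print(s['torque'],s['ft_force'],s['ee_pos'],s['eef_rot'],'toolx',2*np.arctan2(s['eef_rot'][1],s['eef_rot'][0]))
c=cam('wrist');t=cam('top');sd=cam('side')
import pickle;pickle.dump((c,t,sd),open('c5.pkl','wb'))
a=cv2.resize(c['pixels'][60:330,130:400,::-1],(400,400));b=cv2.resize(sd['pixels'][110:230,230:310,::-1],(267,400),interpolation=cv2.INTER_CUBIC)
cv2.imwrite('pics/w5.png',np.hstack([a,b]))
E
```

```text
time: 10.4
ee_pos: [0.5643, 0.1475, 0.2374]
eef_rot: [1.0, 0.026, 0.0, 0.011]
ft_force: [1.1, -0.8, -0.9]
width: 0.0123
[ 0.9635  0.5    -0.078 ] [ 1.0936 -0.8333 -0.8663] [0.5643 0.1475 0.2374] [0.9996 0.0264 0.0001 0.0105] toolx 0.05280289245685278
```

View pics/w5.png

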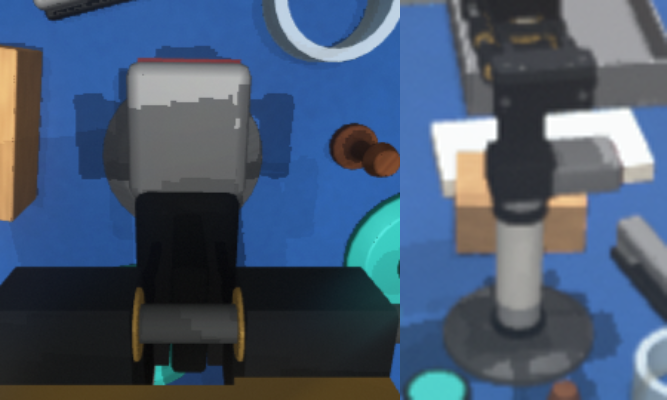

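The grip holds at 12.3 mm, and the nose follows the tool's x at 0.05 rad. I'll trim by 0.02 and rise in 1 mm rows.

```bash
python3 -m jog '[[0,0,0,0.02,1],[0,0,-0.1,0,1],[0,0,-0.1,0,1],[0,0,-0.1,0,1],[0,0,-0.1,0,1],[0,0,-0.1,0,1],[0,0,-0.1,0,1],[0,0,-0.1,0,1],[0,0,-0.1,0,1],[0,0,-0.1,0,1]]' 40
```

```text
time: 11.55
ee_pos: [0.5643, 0.1476, 0.2389]
eef_rot: [1.0, 0.016, -0.0, 0.013]
ft_force: [6.9, -0.7, -9.8]
width: 0.0123
```

```bash
python3 -m jog '[[0,0,-0.18,0,1],[0,0,-0.18,0,1],[0,0,-0.18,0,1],[0,0,-0.18,0,1],[0,0,-0.18,0,1],[0,0,-0.18,0,1],[0,0,-0.18,0,1],[0,0,-0.18,0,1],[0,0,-0.18,0,1],[0,0,-0.18,0,1]]'
```

```text
time: 12.55
ee_pos: [0.5643, 0.1476, 0.2479]
eef_rot: [1.0, 0.017, -0.001, 0.016]
ft_force: [6.6, -1.0, -9.5]
width: 0.0126
```

```bash
python3 -m jog '[[0,0,-0.18,0,1],[0,0,-0.18,0,1],[0,0,-0.18,0,1],[0,0,-0.18,0,1],[0,0,-0.18,0,1],[0,0,-0.18,0,1],[0,0,-0.18,0,1],[0,0,-0.18,0,1],[0,0,-0.18,0,1],[0,0,-0.18,0,1]]'
```

```text
time: 13.55
ee_pos: [0.5643, 0.1476, 0.2569]
eef_rot: [1.0, 0.016, -0.002, 0.018]
ft_force: [5.8, -1.1, -10.3]
width: 0.0126
```

```bash
python3 -m jog '[[0,0,-0.18,0,1],[0,0,-0.18,0,1],[0,0,-0.18,0,1],[0,0,-0.18,0,1],[0,0,-0.18,0,1],[0,0,-0.18,0,1],[0,0,-0.18,0,1],[0,0,-0.18,0,1],[0,0,-0.18,0,1],[0,0,-0.18,0,1]]'
```

```text
time: 14.55
ee_pos: [0.5642, 0.1476, 0.2676]
eef_rot: [1.0, 0.016, -0.003, 0.02]
ft_force: [12.5, -0.7, -25.5]
width: 0.0126
```

Blocked at a 30 mm rise, with the wrist at −25 N of which about 10 N is friction and weight; the button has popped. I'll relax and then push down gently.

```bash
python3 -m jog '[[0,0,0,0,1],[0,0,0,0,1],[0,0,0.07,0,1],[0,0,0.07,0,1],[0,0,0.07,0,1],[0,0,0.07,0,1],[0,0,0.07,0,1],[0,0,0.08,0,1],[0,0,0.08,0,1],[0,0,0.08,0,1]]'
```

```text
time: 15.55
ee_pos: [0.5644, 0.1476, 0.2637]
eef_rot: [1.0, 0.016, -0.002, 0.019]
ft_force: [-0.1, -1.7, 3.4]
width: 0.0124
```

```bash
python3 -m jog '[[0,0,0.08,0,1],[0,0,0.08,0,1],[0,0,0.08,0,1],[0,0,0.08,0,1],[0,0,0.08,0,1],[0,0,0.08,0,1],[0,0,0.08,0,1],[0,0,0.08,0,1],[0,0,0.08,0,1],[0,0,0.08,0,1]]'
```

```text
time: 16.55
ee_pos: [0.5644, 0.1476, 0.2626]
eef_rot: [1.0, 0.016, -0.002, 0.017]
ft_force: [-3.7, -2.4, 9.7]
width: 0.0126
```

```bash
python3 -m jog '[[0,0,0.1,0,1],[0,0,0.11,0,1],[0,0,0.11,0,1],[0,0,0.11,0,1],[0,0,0.11,0,1],[0,0,0.11,0,1],[0,0,0.11,0,1],[0,0,0.11,0,1],[0,0,0.11,0,1],[0,0,0.11,0,1]]'
```

```text
time: 17.55
ee_pos: [0.5644, 0.1476, 0.2625]
eef_rot: [1.0, 0.016, -0.001, 0.013]
ft_force: [-6.0, -2.3, 12.0]
width: 0.012
```

```bash
python3 -m jog '[[0,0,0.13,0,1],[0,0,0.14,0,1],[0,0,0.14,0,1],[0,0,0.14,0,1],[0,0,0.14,0,1],[0,0,0.14,0,1],[0,0,0.14,0,1],[0,0,0.14,0,1],[0,0,0.14,0,1],[0,0,0.14,0,1]]'
```

```text
time: 18.55
ee_pos: [0.5644, 0.1475, 0.2624]
eef_rot: [1.0, 0.017, 0.001, 0.008]
ft_force: [-5.3, -1.5, 16.8]
width: 0.0119
```

16.8 N down, and the position holds within 0.1 mm, so the button carries it. Next: relax, open, lift away and look.

```bash
python3 -m jog '[[0,0,0,0,1],[0,0,-0.03,0,1],[0,0,0,0,1],[0,0,0,0,0],[0,0,0,0,0],[0,0,0,0,0],[0,0,0,0,0],[0,0,0,0,0],[0,0,0,0,0],[0,0,0,0,0]]'
python3 -m jog '[[0,0,-1,0,0],[0,0,-3,0,0],[0,0,-4,0,0],[0,0,-2,0,0],[0,4,0,0,0],[0,4,0,0,0],[0,4,0,0,0],[0,4,0,0,0],[4,0,0,0,0],[0,0,0,0,0]]'
```

```text
time: 19.55
ee_pos: [0.5642, 0.1476, 0.2614]
eef_rot: [1.0, 0.018, 0.0, 0.01]
ft_force: [-0.1, -0.5, -0.6]
width: 0.06
time: 20.55
ee_pos: [0.6102, -0.0129, 0.3744]
eef_rot: [1.0, 0.02, 0.001, 0.01]
ft_force: [0.2, 2.1, -0.9]
width: 0.0874
```

```bash
python3 -m jog '[[0,2.5,2,0,0],[0,0,4,0,0],[0,0,4,0,0],[0,0,2,0,0],[0,0,0,0,0],[0,0,0,0,0],[0,0,0,0,0],[0,0,0,0,0],[0,0,0,0,0],[0,0,0,0,0]]'
python3 - <<'E'
from h import *
c=cam('wrist');sd=cam('side');t=cam('top')
import pickle;pickle.dump((c,t,sd),open('c6.pkl','wb'))
u,v=map(int,proj(c,(.585,.1475,.105)));print(u,v,c['pixels'].shape)
x0=min(max(u-70,0),372);y0=min(max(v-50,0),284)
a=cv2.resize(c['pixels'][y0:y0+100,x0:x0+140,::-1],(560,400),interpolation=cv2.INTER_CUBIC);b=cv2.resize(t['pixels'][150:220,185:225,::-1],(229,400),interpolation=cv2.INTER_CUBIC)
cv2.imwrite('pics/w6.png',np.hstack([a,b]));print(x0,y0)
E
```

```text
time: 21.55
ee_pos: [0.6157, -0.0443, 0.2606]
eef_rot: [1.0, 0.019, 0.006, 0.012]
ft_force: [-0.0, -0.3, 0.4]
width: 0.0874
71 205 (384, 512, 3)
1 155
```

View pics/w6.png

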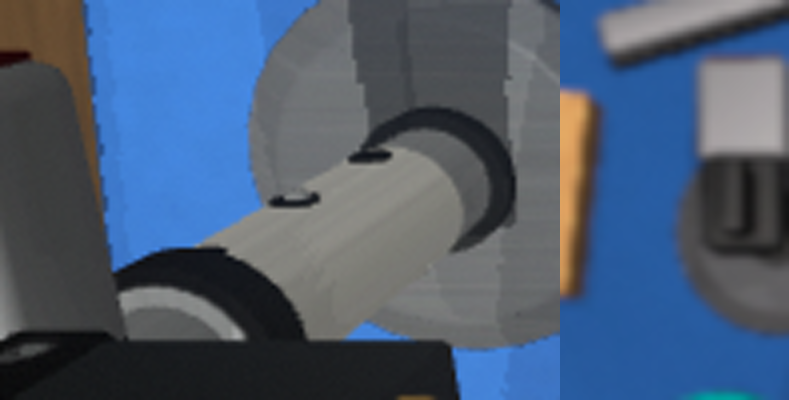

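The middle hole, at crop (295,197), is filled by the bright button. The lowest, at (370,156), is empty. The scanner stands raised and facing along the holes, and the gripper is clear, so I'm handing in.

```bash
python3 -c "
from bench import r
print(r.close_job())"
```

```text
the job is handed in; nothing more can be done
None
```

The scanner is turned, raised one hole and held by its button, and the job is handed in at about 21.6 s.

- **Turn:** I turned the scanner about 0.7 rad clockwise, until the tool read 0.03 rad. My estimate of the way the holes face was also about 0.03 rad. Early estimates ranged from −0.05 to 0.14 rad depending on the assumed tube axis, but the button popping shows the final angle was close enough.
- **Raise:** I drew it up about 30 mm, until it stopped. The wrist read 25.5 N at the stop, of which about 10 N was friction and weight, so roughly 15 N was on the button. Forces were only read at the end of each 1 s call, so a brief higher peak would not have shown.
- **Push test:** I pushed down with up to 16.8 N, and the scanner moved less than 0.2 mm between 9.7 N and 16.8 N. I then relaxed and opened the gripper.
- **Last checks:** The final close-up shows the button filling the middle hole and the lowest hole empty, and the wrist force is near zero with the gripper clear. I touched nothing else on the counter, but I did not measure the other objects again.

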